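# Open the contact-tip box at the welding bench

## Task

Take the red-handled lid off its box: lift it up over the low lip at the box's front end, slide it out of the grooves over that lip, then lay it handle up in the middle of the green mat and let go. Set it down without dropping it, and leave the box with the blue-handled lid alone.

Things in the scene. Friction and masses are not known exactly. Their poses are not given: they have to be found in the camera images.
- red_lid: loose sliding lid, 0.2 kg: grey metal plate 100 x 100 x 5 mm with a red U-shaped handle. Origin: centre of its underside, z up, -x towards the box's lip end. The handle's top bar is centred at x = -20, y = 0 mm, runs 52 mm along y, is 14 mm thick along x and spans z = 35 to 49 mm; posts at y = -22 and 22. Grasp mid-bar from above, closing along the lid's x; 70 mm is free behind it
- tip_box: the red-handled lid's cream steel box, fixed, 114 (x) x 120 (y) x 62 mm high; origin: centre of underside. Lid rests at z = 30 mm with 4 (x) to 7 (y) mm play. Flanges at z = 58 to 62 over the lid's side edges, 74 mm apart, bar lifting it straight out. Lip at the -x end (robot side): top z = 40; +x wall: 62. Raise the lid level 10 to 23 mm (best 16), slide it along -x; free after 115 mm
- mat: green mat lying fixed on the bench, 170 (x) x 150 (y) x 3 mm thick; origin: centre of its underside, so its top is 3 mm above the origin
- blue_lid: bystander: the same lid with a blue handle, in an identical box beside the first; to be left alone. Origin and axes as for the red-handled lid
Mind the look-alikes: they are no part of the job. What is shaped like the tip_box but brown, pink or purple is not meant.

How it is judged:
By the outcome, as a careful person would: the job done as asked, in the order asked, and still so for the second after the job is handed in, with the robot touching nothing.
It also fails if it takes over 40 s, if anything falls off the work surface, if the arm or the gripper's body presses on something with over 40 N, if the wrist force passes 120 N, or if a joint passes its speed limit or range.

## Robot

A 6-joint arm with a two-finger parallel gripper is mounted at the origin on the work surface. World frame = base frame: x ahead of the robot, y to its left, z up, the work surface at z = 0. Lengths are in mm, angles in rad, forces in N, time in s.
With the tool pointing down it reaches from about 350 to 975 mm from the base axis. Payload 7.1 kg.
Tool frame: the origin (TCP) lies on the mounting face of the last link; the fingertips stand 182 mm ahead of it and the grasp point (between the pads) lies 163 mm ahead of it (ctrl.finger_overhang is the distance from the TCP to the fingertips, in mm); z points along the fingers, y is the direction in which the jaws open and shut (so a half turn about z gives the same grasp; the last joint's range is limited). The gripper opens to 88 mm and grips with 3 to 60 N. Pads are 20 mm wide; open, the fingers measure 115 mm over their backs; the gripper's body (75 mm by 178 mm) begins 61 mm behind the grasp point.
Start: joints at [1.194, 0.423, 1.63, -0, 1.089, -0.019], TCP at [218.852, 585.414, 404.675] pointing down, gripper open.
Joint ranges: [-3, 3], [-0.9, 2.11], [0.09, 2.58], [-1.31, 4.45], [0.11, 2.69], [-2.54, 2.54]. Speed limits (rad/s): [2.39, 2.39, 3.01, 3.14, 3.14, 3.14].

## Interface

Orientations are given as a rotation vector (axis times angle).
In Python, from workcell import ctrl, viewer, recognise gives the robot as it stands.
- The arm moves only by the shell command python3 -m handwheel 'ROWS'. ROWS is JSON, a list of rows, each an object of numbers: "gripper": the closure, from 0 (fully open) to 1 (shut); "tx", "ty", "tz": the shift along the tool's x, y, z in m; "rx", "ry", "rz": the turn, a rotation vector about the tool's x, y, z in degrees. In form: [{"gripper": .., "tx": .., "ty": .., "tz": .., "rx": .., "ry": .., "rz": ..}, ...]. A call has 1 to 8 rows; each row shifts and turns the commanded pose from where the row before left it, along the tool's axes as they then stand; what a row does not reach is not made up. A row lasts 1/8 s, in which the tool goes at most 62.5 mm and 10.7 degrees, less where a joint would pass 70% of its speed; a pose out of reach is approached as far as the arm can. A call with a gripper value outside its range is refused whole. The fingers move at their own pace and stop on an object; the grip force is fixed at half the most. Time passes only in rows, so rows that do not move let the fingers close. It gives the time, the measured TCP pose, the force and the opening at its end, in the units of the state.
- ctrl.get_obs(): the state, without advancing time (a new reading comes with each control period).
- viewer.get_image(name): name is "scene" or "top" or "wrist"; returns a dict with "image" (480x640x3 uint8, red, green, blue), "range_z" (480x640 float32, mm along the optical axis (not along the pixel's ray), 0 where there is no reading), "vfov" (degrees; the focal length in pixels is half the picture's height over the tangent of half this angle, whatever the lens; pixels are square), "cx", "cy" (the principal point, pixels), "extrinsics" (4x4, takes a point from world to camera coordinates); the wrist camera has in their place "T_tool_cam" (4x4, takes a point from camera to tool coordinates, whose origin is the TCP and whose axes are the flange's). Camera axes: x right, y up, looking along -z (the intrinsics and any distortion apply to the point x, -y, -z); pixel columns grow to the right and rows downward; lengths in mm; the calibration is good to about 2 mm. A picture is of the moment at which its call begins: read the wrist's pose just before it.
- ctrl.close_job(): hands the job in, once; it reports no verdict.
Trained networks look in a picture, given as the dict that the camera call returned (one of the last four; its "shot" number tells which), for a name from the list of things; names that differ only in an ending like _2 or _b are one class to them, and where a whole thing is asked for, a point or a joint stands for the part that bears it (a point fixed in the world has none). Each returns a list of dicts, best first, with "p" (0 to 1); they miss things now and then, are a little off and sometimes report something else, mostly with a low value. They report only what shows in the picture. A call takes as long as a camera call. They do not tell look-alikes from the thing itself.
- recognise(picture, name): "xy" ([column, row] as shares, 0 to 1, of the picture: columns of its width, rows of its height, amid what is visible of it).
The state is a dict: "t": time; "qpos": joint angles; "qvel": joint speeds; "joint_torque": joint torques, N m; "ee_pos": TCP position; "orientation": TCP orientation; "ft_force": force on the tool from outside, world axes, zero at the start; "moment": the same for the moment, N m; "width": finger opening in mm.
Only numpy, scipy, OpenCV 4.12 (cv2) and the standard library are available. Lean on these libraries where they do the work, as an engineer would, in place of code of your own. Each camera call takes 0.05 s, during which the arm holds its last target.

## Working session

There is one attempt and no reset: what is moved stays moved. The work goes in short steps, Python scripts to look and compute and a shell command to move; the robot and the scene stay as the last step left them, time stands still between calls to the robot, and variables do not carry over. Pictures are saved under pics/ and viewed, and the job is handed in when it is done.

```bash
ls; mkdir -p pics
cat > h.py <<'E'
import numpy as np, cv2
from workcell import ctrl, viewer, recognise
from scipy.spatial.transform import Rotation as R
def shot(name):
    o=ctrl.get_obs(); d=viewer.get_image(name); d['obs']=o
    if name=='wrist':
        T=np.eye(4);T[:3,:3]=R.from_rotvec(o['orientation']).as_matrix();T[:3,3]=o['ee_pos']
        d['c2w']=T@np.array(d['T_tool_cam'])
    else: d['c2w']=np.linalg.inv(np.array(d['extrinsics']))
    return d
def f(d): return 240/np.tan(np.radians(d['vfov'])/2)
def cloud(d):
    z=d['range_z'];v,u=np.mgrid[0:480,0:640];F=f(d)
    P=np.stack([(u-d['cx'])/F*z,-(v-d['cy'])/F*z,-z],-1)
    W=P@d['c2w'][:3,:3].T+d['c2w'][:3,3]; W[z==0]=np.nan
    return W
def save(d,n): cv2.imwrite('pics/'+n,d['image'][:,:,::-1])
E
python3 - <<'E'
from h import *
o=ctrl.get_obs();print(o)
for n in ['scene','top']:
    d=shot(n);save(d,n+'1.png');np.savez(n+'1.npz',W=cloud(d),im=d['image'])
    print(n,{k:(v if np.size(v)<20 else 0) for k,v in d.items() if k!='obs'})
    W=cloud(d)
    for nm in ['red_lid','tip_box','mat','blue_lid']:
        for r in recognise(d,nm):
            c,rr=int(r['xy'][0]*640),int(r['xy'][1]*480); print(nm,round(r['p'],2),c,rr,W[min(rr,479),min(c,639)].round())
E
```

```text
pics
{'t': 0.0, 'qpos': array([ 1.19402009e+00,  4.23833460e-01,  1.63073445e+00,  6.75255589e-06,
        1.08857780e+00, -1.90188880e-02]), 'qvel': array([-0.00062297, -0.00069361, -0.00117697, -0.00170654,  0.00022782,
        0.00064817]), 'joint_torque': array([ 5.00021506e-04, -5.44618356e+01, -2.73668307e+01,  6.43070089e-02,
        2.27187574e-02, -1.35981468e-04]), 'ee_pos': array([218.73626431, 585.15740719, 403.888622  ]), 'orientation': array([-5.58921127e-01, -3.09115684e+00,  2.38982635e-03]), 'ft_force': array([ 0.26457936,  0.80712121, -0.05292653]), 'moment': array([-0.07893577,  0.02120176,  0.00520263]), 'width': 87.77735523122071}
scene {'image': 0, 'range_z': 0, 'vfov': 46.54836285266528, 'cx': 308.7952116660058, 'cy': 241.87693744957497, 'extrinsics': array([[ 4.07764450e-01,  9.13086762e-01, -8.48061415e-04,
        -1.71013594e+02],
       [-5.96211781e-01,  2.66958281e-01,  7.57142515e-01,
         2.74545301e+02],
       [ 6.91563204e-01, -3.08230177e-01,  6.53249181e-01,
        -1.72612875e+03],
       [ 0.00000000e+00,  0.00000000e+00,  0.00000000e+00,
 
[... 1105 characters left out ...]
,  0.00000000e+00,  0.00000000e+00,
         1.00000000e+00]]), 'shot': 2, 'c2w': array([[-4.29595471e-03,  9.96562781e-01, -8.27294942e-02,
         3.68001353e+02],
       [-9.99980341e-01, -3.90329799e-03,  4.90742454e-03,
        -3.15066775e+01],
       [ 4.56763877e-03,  8.27489498e-02,  9.96559957e-01,
         1.53067795e+03],
       [ 0.00000000e+00,  0.00000000e+00,  0.00000000e+00,
         1.00000000e+00]])}
red_lid 0.8 411 202 [ 586. -293.   38.]
tip_box 0.95 414 127 [ 795. -311.    1.]
tip_box 0.85 371 304 [ 324. -189.    4.]
tip_box 0.76 453 338 [ 234. -402.   -0.]
tip_box 0.71 399 199 [ 591. -258.   64.]
mat 0.58 292 207 [579.  16.   4.]
blue_lid 0.81 222 196 [604. 196.  37.]
```

View pics/scene1.png

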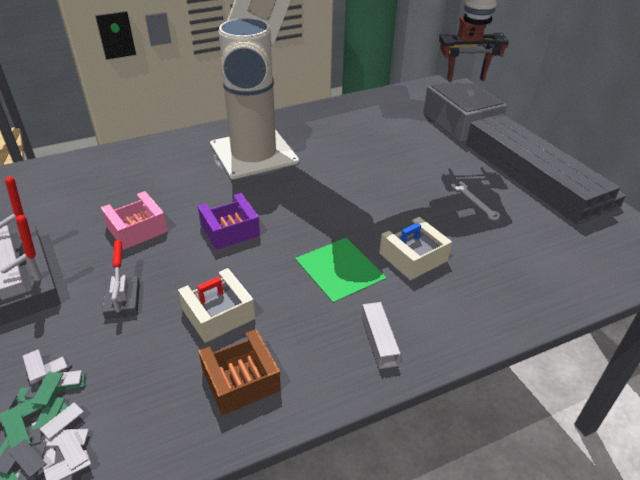

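View pics/top1.png

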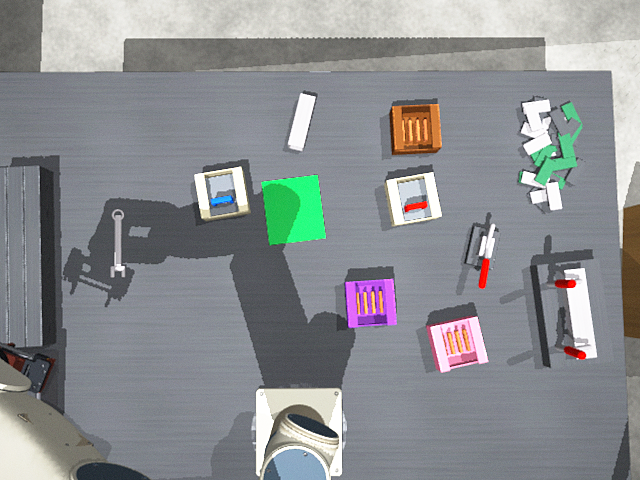

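```bash
cat > m.py <<'E'
from h import *
def box(W,im,c):
    x,y,z=W[...,0],W[...,1],W[...,2]
    near=(np.hypot(x-c[0],y-c[1])<110)
    m=near&(z>54)&(z<68)
    red=(im[...,0]>120)&(im[...,1]<80)&(im[...,2]<80)
    blue=(im[...,2]>120)&(im[...,0]<80)
    mm=m&~red&~blue
    p=W[mm][:,:2].astype(np.float32); print('top z',np.median(z[mm]),len(p),'rect',cv2.minAreaRect(p),cv2.boxPoints(cv2.minAreaRect(p)).round(1).tolist())
    h=near&(red|blue)&(z>60)
    q=W[h]; q=q[q[:,2]>np.percentile(q[:,2],60)-3]
    print('handle',q.mean(0),len(q),cv2.minAreaRect(q[:,:2].astype(np.float32)))
    pl=near&(z>25)&(z<45)&(im.max(-1).astype(int)-im.min(-1)<25)&(np.hypot(x-c[0],y-c[1])<40)
    print('plate z',np.median(z[pl]))
E
python3 - <<'E'
from m import *
for n in ['scene1','top1']:
    d=np.load(n+'.npz');W=d['W'];im=d['im'].astype(int)
    print(n);box(W,im,(588,-293))
    g=(im[...,1]>120)&(im[...,0]<80)&(W[...,2]<15)&(np.hypot(W[...,0]-575,W[...,1]-15)<160)
    print('mat',np.median(W[g][:,2]),cv2.minAreaRect(W[g][:,:2].astype(np.float32)))
E
```

```text
scene1
top z 62.28103858335061 1118 rect ((593.1824340820312, -295.86712646484375), (118.24766540527344, 121.89473724365234), 9.34933090209961) [[524.9000244140625, -245.3000030517578], [544.7000122070312, -365.6000061035156], [661.4000244140625, -346.3999938964844], [641.5999755859375, -226.10000610351562]]
handle [ 573.22646206 -301.96985339   79.12887737] 122 ((572.794677734375, -301.2909240722656), (15.083040237426758, 50.50189208984375), 11.193815231323242)
plate z 35.60707406749998
mat 3.4859183372002462 ((572.7244873046875, 11.606193542480469), (172.18043518066406, 152.2978973388672), 7.181004524230957)
top1
top z 62.779925584366765 837 rect ((595.0069580078125, -295.964599609375), (114.4566879272461, 122.51859283447266), 9.953202247619629) [[528.0999755859375, -245.5], [549.2000122070312, -366.20001220703125], [662.0, -346.3999938964844], [640.7999877929688, -225.6999969482422]]
handle [ 572.23866419 -299.1860653    80.57665582] 86 ((572.7731323242188, -299.259765625), (13.98185920715332, 49.56320571899414), 10.547968864440918)
plate z 36.18988596573661
mat 4.155653723295245 ((572.6583251953125, 14.289344787597656), (171.16490173339844, 150.58432006835938), 7.10791540145874)
```

```bash
python3 -m handwheel '[{"gripper":0,"rz":10},{"gripper":0,"rz":10},{"gripper":0,"rz":10},{"gripper":0,"rz":10},{"gripper":0,"rz":10},{"gripper":0,"rz":10}]'
cat > rel.py <<'E'
from h import *
def rel(x,y,yaw,z):
    """tool-frame shift from measured pose to TCP target; yaw = angle of tool y, deg"""
    o=ctrl.get_obs();M=R.from_rotvec(o['orientation']).as_matrix();p=np.array(o['ee_pos'])
    cy=np.degrees(np.arctan2(M[1,1],M[0,1]))
    t=M.T@(np.array([x,y,z])-p)
    print('t',round(o['t'],3),'pos',p.round(1),'yaw',cy.round(2),'tilt',M[:,2].round(4),'F',np.round(o['ft_force'],1),'w',round(o['width'],1))
    print('shift t mm',t.round(1),'rz deg',round(-(yaw-cy),2))
E
python3 -c "
from rel import *
rel(573,-300,9.8,400)"
```

```text
t 0.5 pos [218.8 585.4 404.6] yaw 69.5 tilt [-0.e+00 -1.e-04 -1.e+00] F [-0.2  0.7 -0.8] w 87.7
shift t mm [-641.8 -705.3    4.7] rz deg 59.7$[0]: bad value
```

```bash
python3 -m handwheel '[{"gripper":0.0,"tx":0.0,"ty":0.0,"tz":0.0,"rx":0.0,"ry":0.0,"rz":10.0}]'
```

```text
t: 0.62
ee_pos: [218.9, 585.4, 404.7]
orientation: [-0.832, -3.029, -0.0]
ft_force: [-0.5, 0.1, -0.2]
width: 88.2
```

```bash
python3 -m handwheel '[{"gripper":0,"tx":0,"ty":0,"tz":0,"rx":0,"ry":0,"rz":10},{"gripper":0,"tx":0,"ty":0,"tz":0,"rx":0,"ry":0,"rz":10},{"gripper":0,"tx":0,"ty":0,"tz":0,"rx":0,"ry":0,"rz":10},{"gripper":0,"tx":0,"ty":0,"tz":0,"rx":0,"ry":0,"rz":10},{"gripper":0,"tx":0,"ty":0,"tz":0,"rx":0,"ry":0,"rz":9.7}]'
python3 -c "
from rel import *
rel(573,-300,9.8,400)"
```

```text
t: 1.25
ee_pos: [218.9, 585.4, 404.7]
orientation: [-2.03, -2.397, -0.0]
ft_force: [-0.5, 0.0, 0.3]
width: 88.0
t 1.25 pos [218.9 585.4 404.7] yaw 9.48 tilt [ 0.e+00  1.e-04 -1.e+00] F [-0.5  0.   0.3] w 88.0
shift t mm [-931.6  203.5    4.7] rz deg -0.32
```

```bash
python3 -m handwheel '[{"gripper":0,"tx":-0.058,"ty":0.0127,"tz":0,"rx":0,"ry":0,"rz":0},{"gripper":0,"tx":-0.058,"ty":0.0127,"tz":0,"rx":0,"ry":0,"rz":0},{"gripper":0,"tx":-0.058,"ty":0.0127,"tz":0,"rx":0,"ry":0,"rz":0},{"gripper":0,"tx":-0.058,"ty":0.0127,"tz":0,"rx":0,"ry":0,"rz":0},{"gripper":0,"tx":-0.058,"ty":0.0127,"tz":0,"rx":0,"ry":0,"rz":0},{"gripper":0,"tx":-0.058,"ty":0.0127,"tz":0,"rx":0,"ry":0,"rz":0},{"gripper":0,"tx":-0.058,"ty":0.0127,"tz":0,"rx":0,"ry":0,"rz":0},{"gripper":0,"tx":-0.058,"ty":0.0127,"tz":0,"rx":0,"ry":0,"rz":0}]'
python3 -m handwheel '[{"gripper":0,"tx":-0.058,"ty":0.0127,"tz":0,"rx":0,"ry":0,"rz":0},{"gripper":0,"tx":-0.058,"ty":0.0127,"tz":0,"rx":0,"ry":0,"rz":0},{"gripper":0,"tx":-0.058,"ty":0.0127,"tz":0,"rx":0,"ry":0,"rz":0},{"gripper":0,"tx":-0.058,"ty":0.0127,"tz":0,"rx":0,"ry":0,"rz":0},{"gripper":0,"tx":-0.058,"ty":0.0127,"tz":0,"rx":0,"ry":0,"rz":0},{"gripper":0,"tx":-0.058,"ty":0.0127,"tz":0,"rx":0,"ry":0,"rz":0},{"gripper":0,"tx":-0.058,"ty":0.0127,"tz":0,"rx":0,"ry":0,"rz":0}]'
python3 - <<'E'
from rel import *
rel(573,-300,9.8,400)
from m import box
d=shot('wrist');save(d,'w1.png');W=cloud(d);box(W,d['image'].astype(int),(588,-293))
d=shot('top');save(d,'top2.png')
print(d['obs']['qpos'])
E
```

```text
t: 2.25
ee_pos: [398.4, 143.7, 405.1]
orientation: [2.023, 2.403, 0.002]
ft_force: [1.2, 0.5, -0.5]
width: 87.6
t: 3.12
ee_pos: [555.1, -241.5, 404.8]
orientation: [2.024, 2.402, 0.0]
ft_force: [1.1, 0.6, 0.5]
width: 87.7
t 3.125 pos [ 555.1 -241.5  404.8] yaw 9.78 tilt [ 4.e-04 -1.e-04 -1.e+00] F [1.1 0.6 0.5] w 87.7
shift t mm [-60.7   7.7   4.8] rz deg -0.02
top z 62.27014662068069 6763 rect ((593.0763549804688, -296.6460266113281), (114.43573760986328, 121.0171127319336), 9.810763359069824) [[526.4000244140625, -246.8000030517578], [547.0, -366.0], [659.7999877929688, -346.5], [639.0999755859375, -227.3000030517578]]Traceback (most recent call last):
  File "<stdin>", line 4, in <module>
  File "m.py", line 11, in box
    q=W[h]; q=q[q[:,2]>np.percentile(q[:,2],60)-3]
                       ~~~~~~~~~~~~~^^^^^^^^^^^
    return _quantile_unchecked(
        a, q, axis, out, overwrite_input, method, keepdims, weights)
    return _ureduce(a,
                    func=_quantile_ureduce_func,
    ...<5 lines>...
                    overwrite_input=overwrite_input,
                    method=method)
    r = func(a, **kwargs)
    result = _quantile(arr,
                       quantiles=q,
    ...<2 lines>...
                       out=out,
                       weights=wgt)
    slices_having_nans = np.isnan(arr[-1, ...])
                                  ~~~^^^^^^^^^
IndexError: index -1 is out of bounds for axis 0 with size 0
```

View pics/w1.png

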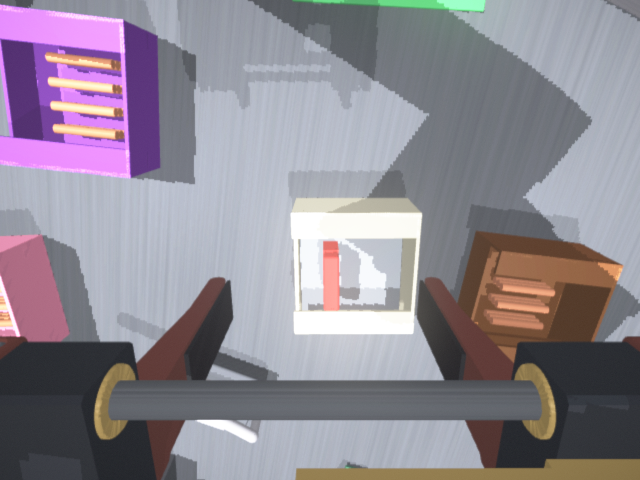

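```bash
sed -i 's/red=.*/red=(im[...,0]>im[...,1]*1.6+20)\&(im[...,0]>im[...,2]*1.6+20)\&(im[...,0]>90)/; s/(40)$/&/' m.py
python3 - <<'E'
from rel import *
rel(573,-300,9.8,400)
from m import box
d=shot('wrist');W=cloud(d);box(W,d['image'].astype(int),(588,-293))
d=shot('wrist');W=cloud(d);box(W,d['image'].astype(int),(588,-293))
rel(573,-300,9.8,400)
print(d['obs']['qpos'])
E
```

```text
t 3.175 pos [ 557.3 -246.9  405.2] yaw 9.67 tilt [ 0.0039 -0.0042 -1.    ] F [ 1.1 -5.2  1.2] w 87.7
shift t mm [-55.    6.6   5.5] rz deg -0.13
top z 62.267802887426086 6754 rect ((593.1166381835938, -296.8592224121094), (114.18045806884766, 121.1115951538086), 9.786717414855957) [[526.5999755859375, -246.89999389648438], [547.2000122070312, -366.20001220703125], [659.7000122070312, -346.79998779296875], [639.0999755859375, -227.5]]
handle [ 572.59066075 -289.64538104   78.4739062 ] 121 ((576.4636840820312, -297.82183837890625), (11.900507926940918, 51.424476623535156), 25.11444854736328)
plate z 35.353347968421815
top z 62.23822042890231 6735 rect ((593.1033935546875, -296.8232116699219), (114.34961700439453, 121.23572540283203), 9.815984725952148) [[526.4000244140625, -246.8000030517578], [547.0999755859375, -366.29998779296875], [659.7999877929688, -346.79998779296875], [639.0999755859375, -227.3000030517578]]
handle [ 569.89065896 -284.04016199   77.77390089] 74 ((576.2424926757812, -297.36309814453125), (11.85592269897461, 50.14675521850586), 25.181194305419922)
plate z 35.34968712503792
t 3.275 pos [ 555.1 -241.9  404.4] yaw 9.61 tilt [ 5.e-04 -3.e-04 -1.e+00] F [-1.7  1.2 -0.1] w 87.9
shift t mm [-60.2   7.9   4.4] rz deg -0.19
[-4.33059243e-01  3.96733008e-01  1.67112909e+00 -1.02282494e-03
  1.07068271e+00 -5.99828807e-01]
```

Run:
```python
from rel import *
d=shot('wrist');W=cloud(d)
m=(W[...,2]>72)&(W[...,2]<90)&(np.hypot(W[...,0]-573,W[...,1]+300)<50)
q=W[m];print(len(q),q[:,2].mean(),cv2.minAreaRect(q[:,:2].astype(np.float32)),(q[:,:2].max(0)+q[:,:2].min(0))/2)
rel(573,-300,9.8,400)
```

```text
885 78.97341506728759 ((571.3489379882812, -300.6910705566406), (13.978021621704102, 51.68156814575195), 11.181607246398926) [ 571.28825657 -300.68770764]
t 3.325 pos [ 554.5 -240.4  404.2] yaw 9.69 tilt [-6.e-04  5.e-04 -1.e+00] F [-0.9  0.8  0. ] w 88.4
shift t mm [-61.9   8.2   4.2] rz deg -0.11
```

```bash
python3 -m handwheel '[{"gripper":0,"tx":-0.0305,"ty":0.003,"tz":0,"rx":0,"ry":0,"rz":0},{"gripper":0,"tx":-0.0305,"ty":0.003,"tz":0,"rx":0,"ry":0,"rz":-0.1},{"gripper":0,"tx":0,"ty":0,"tz":0.03,"rx":0,"ry":0,"rz":0},{"gripper":0,"tx":0,"ty":0,"tz":0.03,"rx":0,"ry":0,"rz":0},{"gripper":0,"tx":0,"ty":0,"tz":0.03,"rx":0,"ry":0,"rz":0},{"gripper":0,"tx":0,"ty":0,"tz":0.03,"rx":0,"ry":0,"rz":0},{"gripper":0,"tx":0,"ty":0,"tz":0.02,"rx":0,"ry":0,"rz":0},{"gripper":0,"tx":0,"ty":0,"tz":0.0,"rx":0,"ry":0,"rz":0}]'
python3 - <<'E'
from rel import *
rel(571.4,-300.6,9.8,235)
d=shot('wrist');save(d,'w2.png');W=cloud(d)
m=(W[...,2]>72)&(W[...,2]<90)&(np.hypot(W[...,0]-573,W[...,1]+300)<40)
q=W[m];print(len(q),q[:,2].mean(),cv2.minAreaRect(q[:,:2].astype(np.float32)),(q[:,:2].max(0)+q[:,:2].min(0))/2)
rel(571.4,-300.6,9.8,235)
E
```

```text
t: 4.32
ee_pos: [570.5, -297.5, 263.4]
orientation: [-2.018, -2.403, 0.001]
ft_force: [0.4, -0.5, -0.1]
width: 87.7
t 4.325 pos [ 570.5 -297.5  263.4] yaw 9.95 tilt [-0.0027  0.0015 -1.    ] F [ 0.4 -0.5 -0.1] w 87.7
shift t mm [-3.3  0.4 28.4] rz deg 0.15
2886 79.00777194485984 ((571.4171142578125, -300.99761962890625), (14.078184127807617, 52.5226936340332), 10.658476829528809) [ 571.19826525 -300.78421142]
t 4.375 pos [ 571.  -297.9  264.7] yaw 9.94 tilt [-7.e-04  4.e-04 -1.e+00] F [ 0.3 -0.   0.6] w 87.8
shift t mm [-2.7 -0.1 29.7] rz deg 0.14
```

View pics/w2.png

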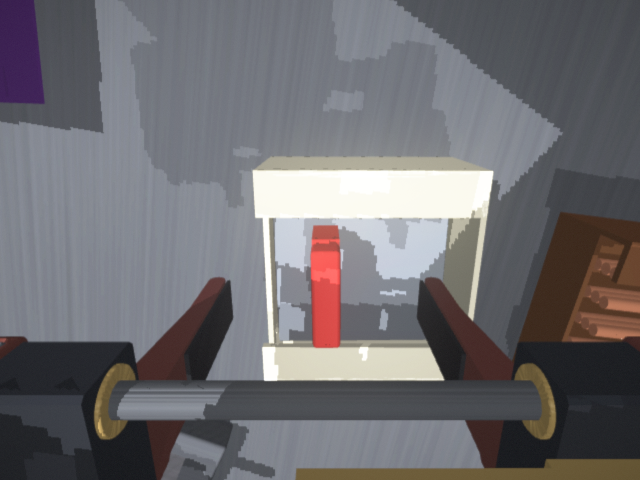

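```bash
python3 -m handwheel '[{"gripper":0,"tx":-0.003,"ty":0,"tz":0.015,"rx":0,"ry":0,"rz":0},{"gripper":0,"tx":0,"ty":0,"tz":0.0145,"rx":0,"ry":0,"rz":0.1},{"gripper":0,"tx":0,"ty":0,"tz":0,"rx":0,"ry":0,"rz":0},{"gripper":1,"tx":0,"ty":0,"tz":0,"rx":0,"ry":0,"rz":0},{"gripper":1,"tx":0,"ty":0,"tz":0,"rx":0,"ry":0,"rz":0},{"gripper":1,"tx":0,"ty":0,"tz":0,"rx":0,"ry":0,"rz":0},{"gripper":1,"tx":0,"ty":0,"tz":0,"rx":0,"ry":0,"rz":0},{"gripper":1,"tx":0,"ty":0,"tz":0,"rx":0,"ry":0,"rz":0}]'
python3 - <<'E'
from rel import *
rel(571.4,-300.6,9.8,235)
E
```

```text
t: 5.38
ee_pos: [571.5, -301.5, 235.3]
orientation: [2.023, 2.403, 0.0]
ft_force: [0.1, -0.3, -0.2]
width: 41.5
t 5.375 pos [ 571.5 -301.5  235.3] yaw 9.8 tilt [ 2.e-04 -1.e-04 -1.e+00] F [ 0.1 -0.3 -0.2] w 41.5
shift t mm [0.9 0.1 0.3] rz deg -0.0
```

```bash
python3 -m handwheel '[{"gripper":1,"tx":0,"ty":0,"tz":0,"rx":0,"ry":0,"rz":0},{"gripper":1,"tx":0,"ty":0,"tz":0,"rx":0,"ry":0,"rz":0},{"gripper":1,"tx":0,"ty":0,"tz":0,"rx":0,"ry":0,"rz":0},{"gripper":1,"tx":0,"ty":0,"tz":0,"rx":0,"ry":0,"rz":0},{"gripper":1,"tx":0,"ty":0,"tz":0,"rx":0,"ry":0,"rz":0},{"gripper":1,"tx":0,"ty":0,"tz":0,"rx":0,"ry":0,"rz":0}]'
python3 - <<'E'
from rel import *
rel(571.4,-300.6,9.8,251)
E
```

```text
t: 6.12
ee_pos: [571.4, -301.5, 235.2]
orientation: [-2.024, -2.403, -0.0]
ft_force: [0.5, -0.3, 1.0]
width: 13.9
t 6.125 pos [ 571.4 -301.5  235.2] yaw 9.79 tilt [-0.  0. -1.] F [ 0.5 -0.3  1. ] w 13.9
shift t mm [  0.9   0.1 -15.8] rz deg -0.01
```

```bash
python3 -m handwheel '[{"gripper":1,"tx":0,"ty":0.0015,"tz":-0.001,"rx":0,"ry":0,"rz":0},{"gripper":1,"tx":0,"ty":0,"tz":-0.003,"rx":0,"ry":0,"rz":0},{"gripper":1,"tx":0,"ty":0,"tz":-0.004,"rx":0,"ry":0,"rz":0},{"gripper":1,"tx":0,"ty":0,"tz":-0.004,"rx":0,"ry":0,"rz":0},{"gripper":1,"tx":0,"ty":0,"tz":-0.004,"rx":0,"ry":0,"rz":0},{"gripper":1,"tx":0,"ty":0,"tz":0,"rx":0,"ry":0,"rz":0}]'
python3 - <<'E'
from rel import *
rel(571.4,-300.6,9.8,251)
d=shot('wrist');save(d,'w3.png')
d=shot('scene');im=d['image'][200:360,150:300];cv2.imwrite('pics/s3.png',cv2.resize(im,None,fx=4,fy=3.75,interpolation=2)[:,:,::-1])
E
```

```text
t: 6.88
ee_pos: [573.1, -301.3, 251.7]
orientation: [2.023, 2.402, 0.0]
ft_force: [-0.5, 0.8, -2.7]
width: 13.8
t 6.875 pos [ 573.1 -301.3  251.7] yaw 9.8 tilt [ 7.e-04 -4.e-04 -1.e+00] F [-0.5  0.8 -2.7] w 13.8
shift t mm [ 1.  -1.5  0.7] rz deg 0.0
```

View pics/w3.png

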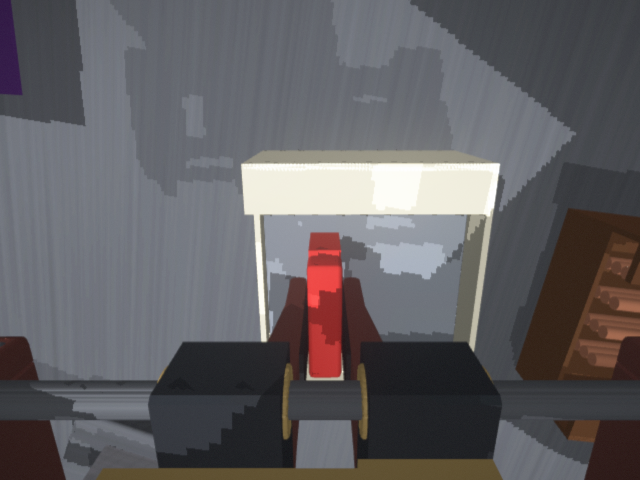

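View pics/s3.png

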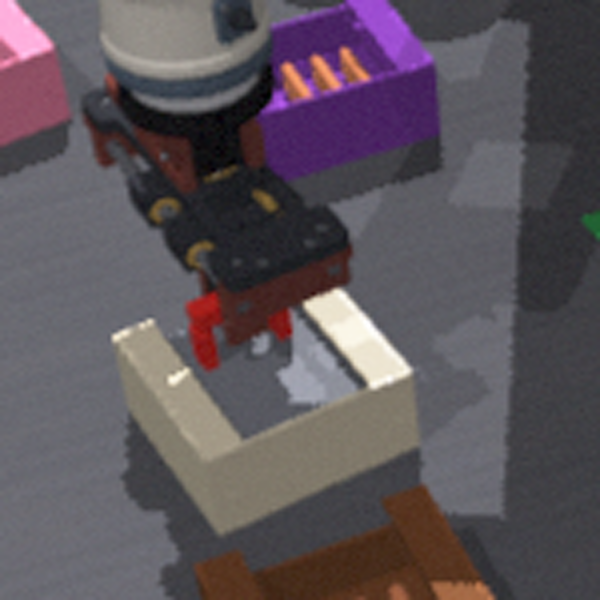

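```bash
cat > plate.py <<'E'
from rel import *
def plate(zlo,zhi,r=75):
    o=ctrl.get_obs();d=shot('wrist');W=cloud(d);M=R.from_rotvec(o['orientation']).as_matrix();g=np.array(o['ee_pos'])+163*M[:,2]
    L=(W-g)@M   # tool-frame rel. to grasp
    gray=d['image'].max(-1).astype(int)-d['image'].min(-1)<45
    # plate region: tool y from +14..+60 , |x|<35
    m=(L[...,1]>14)&(L[...,1]<55)&(abs(L[...,0])<33)&(W[...,2]>zlo)&(W[...,2]<zhi)&gray
    q=L[m];A=np.c_[q[:,1],q[:,0],np.ones(len(q))];c=np.linalg.lstsq(A,-q[:,2],rcond=None)[0]
    res=-q[:,2]-A@c
    print('n',len(q),'slope lid x,toolx deg',np.degrees(c[:2]).round(2),'height at grasp rel',c[2].round(1),'rms',res.std().round(2),'world z mean',W[m][:,2].mean().round(1))
    return d
E
python3 - <<'E'
from plate import *
plate(25,65)
E
```

```text
n 8344 slope lid x,toolx deg [-0.06 -0.03] height at grasp rel -36.8 rms 0.6 world z mean 51.4
```

```bash
python3 -m handwheel '[{"gripper":1,"tx":0,"ty":-0.005,"tz":0,"rx":0,"ry":0,"rz":0},{"gripper":1,"tx":0,"ty":-0.010,"tz":0,"rx":0,"ry":0,"rz":0},{"gripper":1,"tx":0,"ty":-0.012,"tz":0,"rx":0,"ry":0,"rz":0},{"gripper":1,"tx":0,"ty":-0.012,"tz":0,"rx":0,"ry":0,"rz":0}]'
python3 - <<'E'
from rel import *
rel(573.1-125*.9854,-301.3-125*.1702,9.8,251)
E
```

```text
t: 7.52
ee_pos: [533.4, -308.1, 251.1]
orientation: [-2.024, -2.403, 0.0]
ft_force: [0.2, -0.1, -2.8]
width: 13.6
t 7.525 pos [ 533.4 -308.1  251.1] yaw 9.79 tilt [-3.e-04  1.e-04 -1.e+00] F [ 0.2 -0.1 -2.8] w 13.6
shift t mm [ -0.1 -84.7   0.2] rz deg -0.01
```

```bash
python3 -m handwheel '[{"gripper":1,"tx":0,"ty":-0.012,"tz":0,"rx":0,"ry":0,"rz":0},{"gripper":1,"tx":0,"ty":-0.012,"tz":0,"rx":0,"ry":0,"rz":0},{"gripper":1,"tx":0,"ty":-0.013,"tz":0,"rx":0,"ry":0,"rz":0},{"gripper":1,"tx":0,"ty":-0.013,"tz":0,"rx":0,"ry":0,"rz":0},{"gripper":1,"tx":0,"ty":-0.013,"tz":0,"rx":0,"ry":0,"rz":0},{"gripper":1,"tx":0,"ty":-0.013,"tz":0,"rx":0,"ry":0,"rz":0},{"gripper":1,"tx":0,"ty":-0.012,"tz":0,"rx":0,"ry":0,"rz":0},{"gripper":1,"tx":0,"ty":0,"tz":0,"rx":0,"ry":0,"rz":0}]'
python3 - <<'E'
from plate import *
c,s=np.cos(np.radians(7.1)),np.sin(np.radians(7.1))
d=plate(25,65);save(d,'w4.png')
d=shot('top');save(d,'t4.png')
rel(572.7-20*c,13-20*s,7.1,253)
E
```

```text
t: 8.52
ee_pos: [446.9, -323.0, 251.2]
orientation: [-2.024, -2.402, 0.0]
ft_force: [0.3, -0.1, -1.6]
width: 13.8
n 8336 slope lid x,toolx deg [-0.08 -0.1 ] height at grasp rel -36.8 rms 0.59 world z mean 51.3
t 8.625 pos [ 447.9 -323.1  251.3] yaw 9.78 tilt [ 5.e-04 -3.e-04 -1.e+00] F [-0.1  0.3 -2. ] w 14.2
shift t mm [310.9 160.1  -1.7] rz deg 2.68
```

View pics/w4.png

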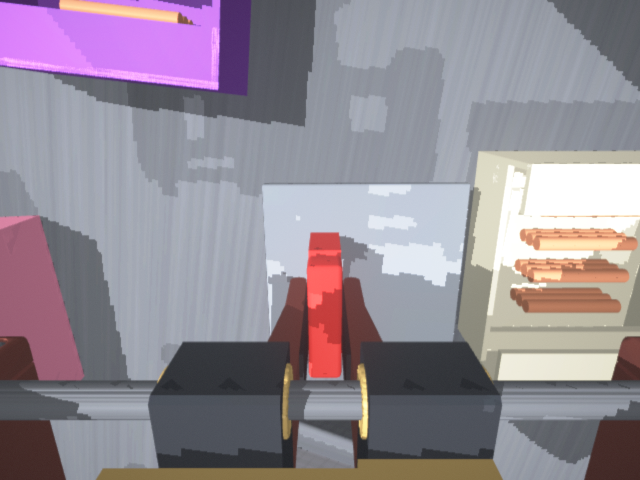

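View pics/t4.png

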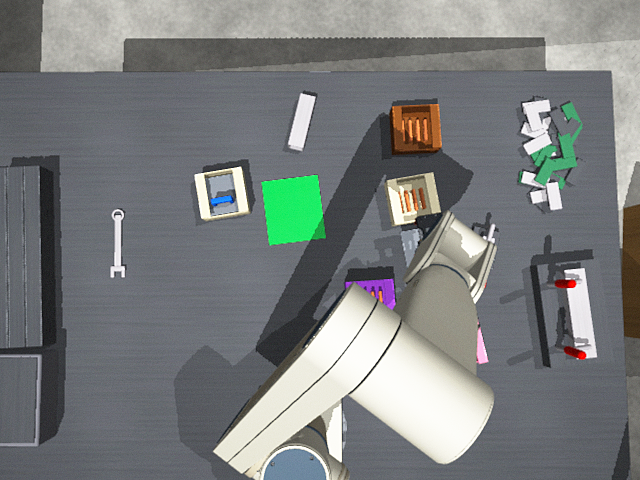

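```bash
python3 -m handwheel '[{"gripper":1,"tx":0,"ty":0,"tz":-0.015,"rx":0,"ry":0,"rz":0},{"gripper":1,"tx":0,"ty":0,"tz":-0.025,"rx":0,"ry":0,"rz":0},{"gripper":1,"tx":0,"ty":0,"tz":-0.025,"rx":0,"ry":0,"rz":0},{"gripper":1,"tx":0,"ty":0,"tz":-0.02,"rx":0,"ry":0,"rz":0},{"gripper":1,"tx":0,"ty":0,"tz":-0.01,"rx":0,"ry":0,"rz":0}]'
python3 -m handwheel '[{"gripper":1,"tx":0.02,"ty":0.010,"tz":0,"rx":0,"ry":0,"rz":0},{"gripper":1,"tx":0.039,"ty":0.020,"tz":0,"rx":0,"ry":0,"rz":0},{"gripper":1,"tx":0.039,"ty":0.020,"tz":0,"rx":0,"ry":0,"rz":0},{"gripper":1,"tx":0.039,"ty":0.020,"tz":0,"rx":0,"ry":0,"rz":0},{"gripper":1,"tx":0.039,"ty":0.020,"tz":0,"rx":0,"ry":0,"rz":0},{"gripper":1,"tx":0.039,"ty":0.020,"tz":0,"rx":0,"ry":0,"rz":0},{"gripper":1,"tx":0.039,"ty":0.020,"tz":0,"rx":0,"ry":0,"rz":0}]'
python3 -m handwheel '[{"gripper":1,"tx":0.036,"ty":0.019,"tz":0,"rx":0,"ry":0,"rz":0},{"gripper":1,"tx":0.02,"ty":0.010,"tz":0,"rx":0,"ry":0,"rz":0},{"gripper":1,"tx":0,"ty":0,"tz":0,"rx":0,"ry":0,"rz":1.4},{"gripper":1,"tx":0,"ty":0,"tz":0,"rx":0,"ry":0,"rz":1.3},{"gripper":1,"tx":0,"ty":0,"tz":0,"rx":0,"ry":0,"rz":0}]'
python3 - <<'E'
from plate import *
c,s=np.cos(np.radians(7.1)),np.sin(np.radians(7.1))
d=plate(120,165);save(d,'w5.png')
W=cloud(d);im=d['image'].astype(int)
g=(im[...,1]>im[...,0]*1.5)&(im[...,1]>100)&(abs(W[...,2])<12)
q=W[g];print('mat w',np.median(q[:,2]),cv2.minAreaRect(q[:,:2].astype(np.float32)))
rel(572.7-20*c,13-20*s,7.1,253)
E
```

```text
t: 9.25
ee_pos: [448.3, -322.9, 348.2]
orientation: [2.021, 2.401, 0.0]
ft_force: [0.2, -0.2, -2.5]
width: 13.8
t: 10.12
ee_pos: [533.0, -48.9, 346.3]
orientation: [-2.023, -2.403, 0.0]
ft_force: [0.4, -0.4, -2.2]
width: 13.6
t: 10.75
ee_pos: [551.5, 8.8, 346.1]
orientation: [-2.081, -2.353, 0.001]
ft_force: [0.2, 0.2, -2.6]
width: 13.7
n 8339 slope lid x,toolx deg [-0.1  -0.04] height at grasp rel -36.7 rms 0.64 world z mean 146.3
mat w 3.2559421589012914 ((572.349853515625, 11.854110717773438), (172.1329803466797, 150.46653747558594), 7.152840614318848)
t 10.8 pos [551.5   8.8 346.2] yaw 7.03 tilt [-2.e-04 -1.e-04 -1.e+00] F [-0.3 -0.  -2.5] w 13.6
shift t mm [ 1.5  1.6 93.2] rz deg -0.07
```

View pics/w5.png

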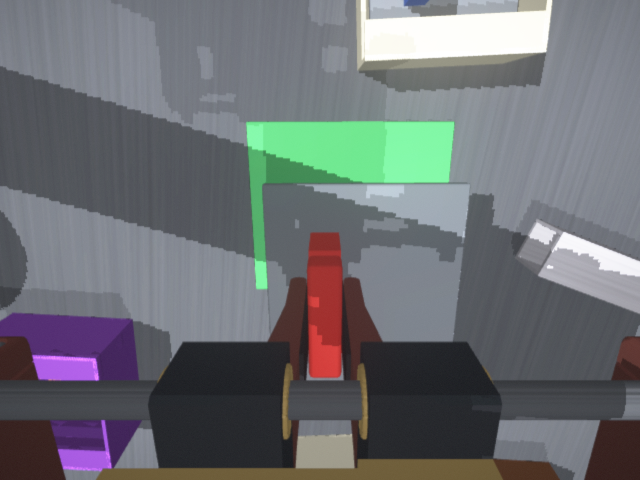

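```bash
python3 -m handwheel '[{"gripper":1,"tx":0.001,"ty":0.0015,"tz":0.015,"rx":0,"ry":0,"rz":0},{"gripper":1,"tx":0,"ty":0,"tz":0.03,"rx":0,"ry":0,"rz":0},{"gripper":1,"tx":0,"ty":0,"tz":0.03,"rx":0,"ry":0,"rz":0},{"gripper":1,"tx":0,"ty":0,"tz":0.03,"rx":0,"ry":0,"rz":0},{"gripper":1,"tx":0,"ty":0,"tz":0.018,"rx":0,"ry":0,"rz":0},{"gripper":1,"tx":0,"ty":0,"tz":0.006,"rx":0,"ry":0,"rz":0},{"gripper":1,"tx":0,"ty":0,"tz":0.003,"rx":0,"ry":0,"rz":0},{"gripper":1,"tx":0,"ty":0,"tz":0,"rx":0,"ry":0,"rz":0}]'
python3 - <<'E'
from plate import *
c,s=np.cos(np.radians(7.1)),np.sin(np.radians(7.1))
plate(0,40)
rel(572.5-20*c,12.5-20*s,7.1,208)
E
```

```text
t: 11.8
ee_pos: [553.4, 10.8, 214.8]
orientation: [2.079, 2.354, 0.001]
ft_force: [-0.4, 0.5, -2.2]
width: 13.9
n 8355 slope lid x,toolx deg [-0.67 -0.05] height at grasp rel -36.3 rms 1.29 world z mean 15.1
t 11.85 pos [553.5  10.8 214.9] yaw 7.1 tilt [ 0.0014 -0.     -1.    ] F [ 0.5  0.2 -2.5] w 14.0
shift t mm [-0.7 -0.9  6.9] rz deg 0.0
```

```bash
python3 -m handwheel '[{"gripper":1,"tx":0,"ty":-0.0005,"tz":0.003,"rx":0,"ry":0,"rz":0},{"gripper":1,"tx":0,"ty":0,"tz":0.002,"rx":0,"ry":0,"rz":0},{"gripper":1,"tx":0,"ty":0,"tz":0.001,"rx":0,"ry":0,"rz":0},{"gripper":1,"tx":0,"ty":0,"tz":0,"rx":0,"ry":0,"rz":0}]'
python3 - <<'E'
from plate import *
plate(4,40)
rel(552.7,10,7.1,208)
E
```

```text
t: 12.35
ee_pos: [552.6, 10.8, 208.2]
orientation: [-2.08, -2.355, 0.0]
ft_force: [-0.3, -0.2, -1.8]
width: 13.9
n 8389 slope lid x,toolx deg [-1.77 -0.08] height at grasp rel -35.5 rms 2.18 world z mean 8.5
t 12.4 pos [552.6  10.8 208.2] yaw 7.1 tilt [-0.  0. -1.] F [-0.4  0.4 -2.5] w 13.7
shift t mm [-0.8  0.   0.2] rz deg -0.0
```

```bash
python3 -m handwheel '[{"gripper":1,"tx":0,"ty":0,"tz":0.0005,"rx":0,"ry":0,"rz":0},{"gripper":1,"tx":0,"ty":0,"tz":0,"rx":0,"ry":0,"rz":0}]'
python3 - <<'E'
from plate import *
plate(4,20)
rel(552.7,10,7.1,208)
E
```

```text
t: 12.65
ee_pos: [552.6, 10.8, 208.1]
orientation: [2.08, 2.355, 0.0]
ft_force: [-1.9, -0.1, 5.1]
width: 13.5
n 8322 slope lid x,toolx deg [-0.02 -0.01] height at grasp rel -36.8 rms 0.59 world z mean 8.3
t 12.7 pos [552.6  10.8 208.1] yaw 7.1 tilt [ 0. -0. -1.] F [-1.5  0.3  4.7] w 13.3
shift t mm [-0.8  0.   0.1] rz deg 0.0
```

```bash
python3 -m handwheel '[{"gripper":0.5,"tx":0,"ty":0,"tz":0,"rx":0,"ry":0,"rz":0},{"gripper":0.5,"tx":0,"ty":0,"tz":0,"rx":0,"ry":0,"rz":0},{"gripper":0.5,"tx":0,"ty":0,"tz":0,"rx":0,"ry":0,"rz":0},{"gripper":0.5,"tx":0,"ty":0,"tz":0,"rx":0,"ry":0,"rz":0},{"gripper":0.5,"tx":0,"ty":0,"tz":0,"rx":0,"ry":0,"rz":0},{"gripper":0.5,"tx":0,"ty":0,"tz":0,"rx":0,"ry":0,"rz":0}]'
```

```text
t: 13.45
ee_pos: [552.6, 10.8, 207.6]
orientation: [-2.08, -2.355, 0.0]
ft_force: [-0.4, -0.9, -0.2]
width: 44.2
```

```bash
python3 -m handwheel '[{"gripper":0.5,"tx":0,"ty":0,"tz":-0.01,"rx":0,"ry":0,"rz":0},{"gripper":0.5,"tx":0,"ty":0,"tz":-0.03,"rx":0,"ry":0,"rz":0},{"gripper":0.5,"tx":0,"ty":0,"tz":-0.04,"rx":0,"ry":0,"rz":0},{"gripper":0.5,"tx":0,"ty":0,"tz":-0.04,"rx":0,"ry":0,"rz":0},{"gripper":0.5,"tx":0,"ty":0,"tz":-0.04,"rx":0,"ry":0,"rz":0},{"gripper":0.5,"tx":0,"ty":0,"tz":-0.03,"rx":0,"ry":0,"rz":0},{"gripper":0.5,"tx":0,"ty":0,"tz":-0.01,"rx":0,"ry":0,"rz":0},{"gripper":0.5,"tx":0,"ty":0,"tz":0,"rx":0,"ry":0,"rz":0}]'
python3 - <<'E'
from rel import *
rel(552.7,10,7.1,208)
d=shot('wrist');save(d,'w6.png');W=cloud(d);im=d['image'].astype(int)
d=shot('scene');save(d,'s6.png')
g=(im[...,1]>im[...,0]*1.5)&(im[...,1]>100)&(abs(W[...,2])<12)
print('mat',cv2.minAreaRect(W[g][:,:2].astype(np.float32)))
n=np.hypot(W[...,0]-572,W[...,1]-12)<85
p=n&(W[...,2]>6.3)&(W[...,2]<11);print('lid',np.median(W[p][:,2]),cv2.minAreaRect(W[p][:,:2].astype(np.float32)))
h=n&(W[...,2]>45)&(W[...,2]<60);print('handle',np.median(W[h][:,2]),cv2.minAreaRect(W[h][:,:2].astype(np.float32)))
E
```

```text
t: 14.45
ee_pos: [552.4, 10.8, 408.0]
orientation: [2.079, 2.354, 0.001]
ft_force: [-1.1, 0.2, -1.0]
width: 43.7
t 14.45 pos [552.4  10.8 408. ] yaw 7.1 tilt [ 9.e-04 -0.e+00 -1.e+00] F [-1.1  0.2 -1. ] w 43.7
shift t mm [ -0.8  -0.  200. ] rz deg 0.0
mat ((572.4446411132812, 10.926025390625), (172.0380859375, 151.37098693847656), 7.103781223297119)
lid 8.29702033229512 ((572.5386352539062, 13.54006576538086), (100.18820190429688, 99.72471618652344), 7.149181365966797)
handle 52.17964249864616 ((552.79296875, 11.348838806152344), (13.552456855773926, 51.78870391845703), 6.818608283996582)
```

View pics/w6.png

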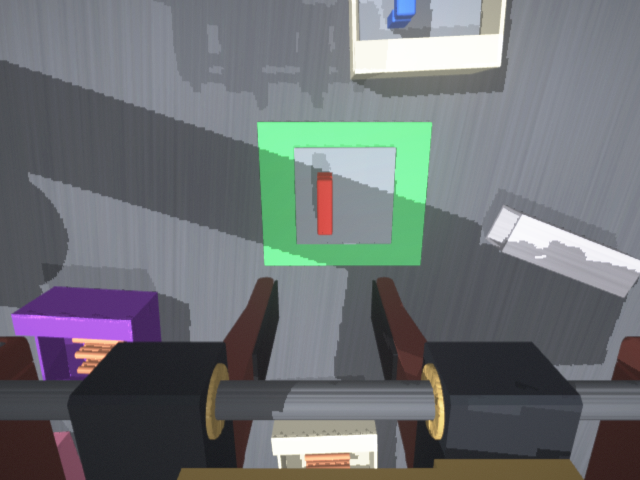

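View pics/s6.png

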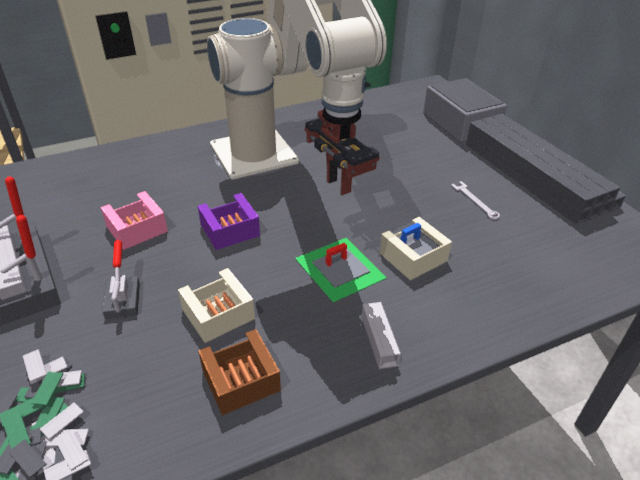

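The wrist picture shows the lid flat on the mat at about (345, 195), handle up and with an even green border. The gripper is clear of it, and the blue lid hasn't moved.

```bash
python3 -c "
from workcell import ctrl
print(ctrl.close_job())"
```

```text
the job is handed in; nothing more can be done
None
```

The red-handled lid is off its box and lying handle up in the middle of the green mat, and the job is handed in at about 14.5 s. I raised the lid 16 mm level, slid it out about 128 mm over the lip, and lowered it until I felt light contact of about 7 N. I then opened the gripper and withdrew it 200 mm.

- **Placing:** the last wrist picture put the lid centre at (572.5, 13.5) and the mat centre at (572.4, 10.9). Earlier readings of the mat's y ran from 11.6 to 14.3, so the lid is within about 3 mm of centre. Its yaw matches the mat's to 0.1°, and its top is at z = 8.3 mm, so it lies flat.
- **Forces and surroundings:** every wrist force reading stayed below 6 N, and the blue-lidded box looked unmoved in the last pictures.
- **Checks that failed or disagreed:**
  - My first move call was refused because its rows lacked some values.
  - My first colour mask for the handle failed in the wrist picture, so I used depth instead.
  - Two tilt readings during lowering, -0.7° and -1.8°, disagreed with the rest. I put this down to the fingers being in the measured area. With a tighter depth window the tilt came out at 0.0°.

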